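# Scrub the finish pots and lock them in the bench drawer

### The arm

A 6-joint arm with a two-finger parallel gripper is mounted at the origin on the work surface. World frame = base frame: x ahead of the robot, y to its left, z up, the work surface at z = 0. Lengths are in m, angles in rad, forces in N, time in s.
With the tool pointing down it reaches from about 0.35 to 0.975 m from the base axis. Payload 4.9 kg.
Tool frame: the origin (TCP) lies at the very end of the fingers, on their centre line; the grasp point (between the pads) lies 19 mm behind it (ctrl.tcp_to_grasp is the z of the grasp point in the tool frame, in m); z points along the fingers, y is the line along which they close (so a half turn about z gives the same grasp; the last joint's range is limited). The gripper opens to 85 mm and grips with 20 to 120 N. Pads are 22 mm wide; open, the fingers measure 114 mm over their backs; the gripper's body (76 mm by 85 mm) begins 54 mm behind the grasp point. The pads swing forward as they close: fully open they stand 13 mm farther back than shut.
Start: joints at [-1.368, 0.053, 1.613, -0, 1.476, -0.119], TCP at [0.198, -0.593, 0.231] pointing down, gripper open.
Joint ranges: [-3.01, 3.01], [-1.01, 2.22], [0.06, 2.58], [-1.02, 4.17], [0.09, 2.62], [-3.14, 3.14]. Speed limits (rad/s): [2.57, 2.57, 3.14, 3.14, 3.14, 3.14].

### API

Orientations are given as a rotation vector (axis times angle).
In Python, from station import ctrl, eyes, job, nets gives the robot as it stands. The module is installed in compiled form; this text tells all that it offers.
- The arm moves only by the tool jog_arm, never from a script. Its argument "commands" is one flat list of numbers, 7 for each row, row after row: the shift along the tool's x, y, z each as a share of 0.06 m, from -1 to 1, then the turn, a rotation vector about the tool's x, y, z each as a share of 0.1 rad, from -1 to 1, then the finger opening in mm, from 0 to 85.4. In form: [x, y, z, ax, ay, az, grip, x, y, z, ax, ay, az, grip, ...]. A call has 1 to 20 rows; each row shifts and turns the commanded pose from where the row before left it, along the tool's axes as they then stand; what a row does not reach is not made up. A row lasts 1/8 s, in which the tool goes at most 62.5 mm and 10.7 degrees, less where a joint would pass 70% of its speed; a pose out of reach is approached as far as the arm can. A call with a number of a shift or a turn outside -1 to 1 is refused whole. A call with a gripper value outside its range is refused whole. The fingers move at their own pace and stop on an object; "newtons" is the grip in N (left out, the last holds). Time passes only in rows, so rows that do not move let the fingers close. It gives the time, the measured TCP pose, the force, the opening and the grip force at its end, in the units of the state.
- ctrl.get_obs(): the state, without advancing time (a new reading comes with each control period).
- eyes.get_image(name): name is "side" or "top" or "wrist"; returns a dict with "image" (480x640x3 uint8, red, green, blue), "z_map" (480x640 float32, m along the optical axis (not along the pixel's ray), 0 where there is no reading), "K" (3x3 intrinsics, pixels), "cam_to_world" (4x4, takes a point from camera to world coordinates). Camera axes: x right, y up, looking along -z (the intrinsics and any distortion apply to the point x, -y, -z); pixel columns grow to the right and rows downward; lengths in m; the calibration is good to about 2 mm. A picture is of the moment at which its call begins.
- job.finish_job(): hands the job in; it is judged then, once.
Trained networks look in the newest picture that a camera, given by its name, has taken for a name from the list of things; names that differ only in an ending like _2 or _b are one class to them, and where a whole thing is asked for, a point or a joint stands for the part that bears it (a point fixed in the world has none). Each returns a list of dicts, best first, with "p" (0 to 1); they miss things now and then, are a little off and sometimes report something else, mostly with a low value. They report only what shows in the picture. A call takes as long as a camera call. They do not tell look-alikes from the thing itself.
- nets.silhouettes(camera, name): "mask" (480x640 bool, what is visible of it) and "bbox" ([left, top, right, bottom] in pixels, round what is visible of it).
The state is a dict: "t": time; "q": joint angles; "dq": joint speeds; "effort": joint torques, N m; "tool_pos": TCP position; "tool_rot": TCP orientation; "contact_force": force on the tool from outside, world axes, zero at the start; "wrist_torque": the same for the moment, N m; "opening": finger opening in m; "grip_force": force on a finger pad.
Only numpy, scipy, OpenCV 4.12 (cv2) and the standard library are available. Lean on these libraries where they do the work, as an engineer would, in place of code of your own. Each camera call takes 0.05 s, during which the arm holds its last target. There are 200 camera calls.

### The job

Scrub out the steel finish pots standing on the bench with the long brush, one after the other from the tallest to the shortest: in each, push the brush head right down to the bottom, draw it up until little more than its lower end is still inside, and without taking it right out push it down to the bottom again. Stand every pot upright in the open drawer, stand the brush back in its wooden stand, push the drawer fully shut, and only then slide the barrel bolt fully home into its keeper. Leave the tape, pencil and awl alone.

Things in the scene. Friction and masses are not known exactly. Their poses are not given: they have to be found in the camera images.
- pot_tall: the tallest and narrowest of up to three plain steel finish pots (it may be absent): an open round cup, 100 mm high, 54 mm outside diameter, wall 3 mm, weighted bottom 11 mm thick, about 350 g. Origin: centre of its underside; z up out of its mouth. It stands loose on the bench at the start
- pot_mid: the middle of up to three plain steel finish pots (it may be absent): an open round cup, 84 mm high, 60 mm outside diameter, wall 3 mm, weighted bottom 11 mm thick, about 350 g. Origin: centre of its underside; z up out of its mouth. It stands loose on the bench at the start
- pot_low: the shortest and widest of up to three plain steel finish pots (it may be absent): an open round cup, 68 mm high, 66 mm outside diameter, wall 3 mm, weighted bottom 11 mm thick, about 350 g. Origin: centre of its underside; z up out of its mouth. It stands loose on the bench at the start
- brush: the long pot brush, 210 mm overall: black bristle head 36 mm in diameter over the lowest 50 mm, thin 8 mm steel stem, and a round wooden handle 18 mm in diameter from 110 mm to 210 mm above the lower end. Origin: centre of the lower end of the head; z along the brush towards the handle. It starts upright in its stand
- brush_tip (a point): centre of the lower end of the brush head (same point as the brush's origin)
- brush_grip (a point): point on the axis of the brush handle, 170 mm above the lower end: where to grip
- stand: the brush stand, a wooden block 75 x 75 x 70 mm high fixed to the bench, with a 44 mm wide round hole 60 mm deep in its top. Origin: centre of the underside; the floor of the hole is 10 mm above it
- cabinet: low plywood bench cabinet fixed to the bench, 150 mm high, one drawer. Origin: on the bench under the plane of its front face, at the middle of the drawer's width; +x goes into the cabinet, so the drawer comes out towards -x; +y towards its left side as seen when looking along +x. The body spans x 0 to 230 mm and y -235 to 170 mm; the part y -235 to -170 mm is a fixed panel that carries the bolt
- drawer (a joint): how far the drawer is pulled out, m: 0 is fully shut, largest 0.20. It stays where it is left; about 3 N moves it
- drawer_floor (a point): centre of the drawer's inner floor, moves with the drawer; axes as the cabinet's. The floor is 20 mm above the bench, 192 mm deep (x, from -96 to +96 mm) and 284 mm wide (y); side and back walls stand 45 mm above the floor, the front panel 112 mm. The front panel's outer face is at x -110 mm
- drawer_handle (a point): middle of the drawer's bar handle: a horizontal steel bar 110 mm long along y, 35 mm in front of the drawer front, 100 mm above the bench
- bolt (a joint): travel of the barrel bolt, m: 0 is drawn back, 0.04 is fully home in its keeper. It stays where it is left; about 2 N moves it
- bolt_knob (a point): point on the axis of the bolt's upright knob, 13 mm below the centre of its ball end. The knob is a steel pin 12 mm in diameter with a 16 mm ball, standing 58 mm up from the horizontal bolt, 24 mm in front of the cabinet's face; its top is 176 mm above the bench. The bolt slides along the cabinet's +y (towards the drawer) into the staple on the drawer front
- tape: roll of tape lying flat, 54 mm across, 18 mm high; a bystander. Origin: centre of the underside
- pencil: flat dark pencil, 150 x 14 x 8 mm, lying on the bench; a bystander. Origin: centre of the underside, x along it
- awl: awl with a wooden handle, 125 mm long, 24 mm wide, lying on the bench; a bystander. Origin near the middle of it, on the underside
Mind the look-alikes: they are no part of the job. Leave any blue look-alike of the pot_low alone. What is shaped like the pot_mid but turquoise is not meant.

How it is judged:
By the outcome, as a careful person would: the job done as asked, in the order asked, and still so for the second after the job is handed in, with the robot touching nothing.
Of pot_tall, pot_mid, pot_low only 2 to 3 are there at a start; the rules pass over those that are not, and their reading is None.
At some moment in a run one of pot_tall, pot_mid, pot_low may be knocked a few centimetres aside while the robot is not near it.
It also fails if it takes over 210 s, if anything falls off the work surface, if the arm or the gripper's body presses on something with over 40 N, if the wrist force passes 120 N, or if a joint passes its speed limit or range.

## Working session

There is one attempt and no reset: what is moved stays moved. The work goes in short steps, Python scripts to look and compute and a tool call to move; the robot and the scene stay as the last step left them, time stands still between calls to the robot, and variables do not carry over. Pictures are saved under pics/ and viewed, at most 14 in all, crops included, and the job is handed in when it is done.

Besides the shell and the picture viewer there is one more tool, called after "Emit:" as name(argument=value, ...), one argument or row to a line, values as JSON. jog_arm: Moves the arm, as the interface text tells. Shift numbers are shares of 0.06 m and turn numbers shares of 0.1 rad, none past 1 either way. Its arguments: {"type":"object","properties":{"commands":{"type":"array","items":{"type":"number"}},"newtons":{"type":"number"}},"required":["commands"]}

```bash
mkdir -p pics
cat > h.py <<'E'
import numpy as np,cv2
from station import ctrl,eyes,job,nets
from scipy.spatial.transform import Rotation as R
def pts(im):
    z=im["z_map"];K=im["K"];v,u=np.mgrid[0:480,0:640]
    P=np.stack([(u-K[0,2])/K[0,0]*z,-(v-K[1,2])/K[1,1]*z,-z],-1)
    T=im["cam_to_world"];return P@T[:3,:3].T+T[:3,3]
def save(im,n): cv2.imwrite("pics/"+n+".png",im["image"][:,:,::-1])
E
python3 - <<'E'
from h import *
np.set_printoptions(precision=3,suppress=True)
o=ctrl.get_obs();print(o, ctrl.tcp_to_grasp)
ims={}
for c in("top","side"):
    im=eyes.get_image(c);save(im,c+"0");P=pts(im);print(c,im["cam_to_world"],im["K"])
    for n in("pot_tall","pot_mid","pot_low","brush","stand","drawer_handle","bolt_knob","tape","cabinet"):
        for d in nets.silhouettes(c,n):
            m=d["mask"]&(im["z_map"]>0)
            if m.sum()==0 or d["p"]<.2: continue
            q=P[m];print(c,n,round(d["p"],2),d["bbox"],np.percentile(q,[5,50,95],axis=0).round(3).tolist(),im["image"][m].mean(0).astype(int))
E
```

```text
{'t': 0.0, 'q': array([-1.368,  0.053,  1.614,  0.   ,  1.476, -0.119]), 'dq': array([ 0.001,  0.001,  0.   ,  0.   ,  0.   , -0.002]), 'effort': array([  0.   , -39.367, -37.018,  -0.   ,   0.007,  -0.   ]), 'tool_pos': array([ 0.198, -0.592,  0.23 ]), 'tool_rot': array([-3.099, -0.503,  0.   ]), 'contact_force': array([ 0.05 ,  0.013, -0.579]), 'wrist_torque': array([-0.055,  0.021,  0.002]), 'grip_force': 0.0, 'opening': 0.08530854365640644} -0.0187
top [[-0.02   0.996 -0.082  0.453]
 [-1.    -0.021 -0.006 -0.117]
 [-0.007  0.082  0.997  1.278]
 [ 0.     0.     0.     1.   ]] [[551.046   0.    318.061]
 [  0.    551.046 238.895]
 [  0.      0.      1.   ]]
top pot_tall 0.78 [382.6, 210.1, 410.4, 239.8] [[0.561, -0.303, 0.008], [0.588, -0.284, 0.035], [0.61, -0.255, 0.1]] [83 75 70]
top pot_tall 0.22 [313.3, 197.1, 327.0, 222.4] [[0.6, -0.132, 0.039], [0.611, -0.116, 0.061], [0.626, -0.1, 0.221]] [73 53 33]
top pot_mid 0.76 [427.5, 275.8, 463.8, 305.1] [[0.418, -0.413, 0.007], [0.443, -0.393, 0.027], [0.468, -0.358, 0.085]] [87 79 73]
top pot_mid 0.7 [478.8, 271.6, 516.0, 304.0] [[
[... 2630 characters left out ...]
464, -0.361, 0.082]] [117 117 119]
side drawer_handle 0.46 [379.3, 343.7, 426.1, 369.3] [[0.646, -0.413, -0.002], [0.706, -0.384, 0.013], [0.737, -0.362, 0.022]] [126  84  60]
side bolt_knob 0.5 [351.6, 205.7, 357.6, 228.9] [[0.644, -0.013, 0.122], [0.649, -0.008, 0.149], [0.654, -0.003, 0.172]] [139 126 120]
side tape 0.58 [258.9, 272.1, 280.8, 288.9] [[0.401, -0.094, -0.002], [0.423, -0.063, 0.011], [0.445, -0.044, 0.018]] [198 161   4]
side tape 0.52 [265.7, 167.4, 356.2, 258.6] [[0.477, 0.041, 0.015], [0.569, 0.212, 0.032], [0.67, 0.349, 0.127]] [159 121  74]
side cabinet 0.74 [267.7, 160.2, 452.5, 269.6] [[0.491, -0.027, 0.015], [0.717, 0.057, 0.099], [0.88, 0.349, 0.149]] [202 172 116]
```

View pics/top0.png

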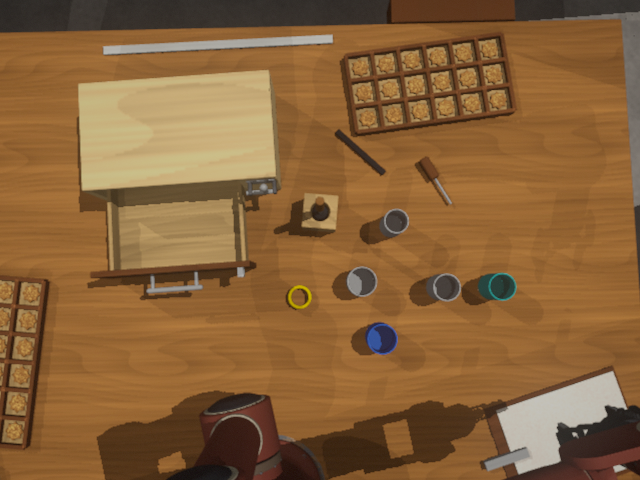

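View pics/side0.png

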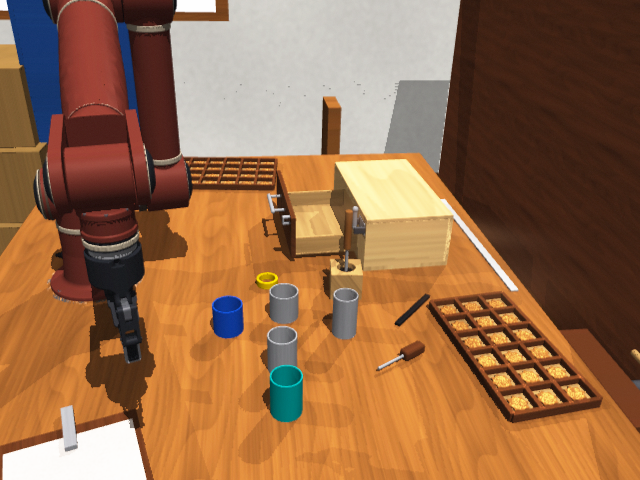

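The top view shows three steel pots: tall at (395,222), mid at (444,288) and low at (361,282). The look-alikes are turquoise (497,287) and blue (380,338). The brush and stand are at (320,212), and the drawer is open at (178,235) with its handle at (175,283). The side view agrees. Next I'll fit the positions more precisely.

```bash
cat >> h.py <<'E'
from scipy.optimize import least_squares
SP=dict(pot_tall=(.100,.027),pot_mid=(.084,.030),pot_low=(.068,.033))
def rim(P,near,H,r,tol=.007):
    c=np.array(near)
    for k in range(4):
        d=np.hypot(*(P[...,:2]-c).transpose(2,0,1)); m=(abs(P[...,2]-H)<tol)&(d<r+.025/(k+1))&(d>r-.004-.025/(k+1))
        if m.sum()<8:return None
        q=P[m]; f=least_squares(lambda c:np.hypot(q[:,0]-c[0],q[:,1]-c[1])-(r-.0015),c,loss="soft_l1",f_scale=.002); c=f.x
    return c.round(4),np.median(q[:,2]).round(4),int(m.sum())
E
python3 - <<'E'
from h import *
np.set_printoptions(precision=4,suppress=True)
G=dict(pot_tall=(.585,-.281),pot_mid=(.441,-.389),pot_low=(.458,-.208))
for c in("top","side"):
    im=eyes.get_image(c);P=pts(im)
    for n,(H,r) in SP.items(): print(c,n,rim(P,G[n],H,r))
    z=P[...,2];x=P[...,0];y=P[...,1]
    m=(np.hypot(x-.611,y+.121)<.03)&(z>.125)&(z<.225)
    q=P[m]
    for lo in(.13,.16,.19,.21):
        s=q[(q[:,2]>=lo)&(q[:,2]<lo+.02)]
        if len(s): print(" brush",lo,len(s),s.mean(0),s.min(0),s.max(0))
    # stand top
    m=(abs(z-.07)<.005)&(abs(x-.611)<.05)&(abs(y+.118)<.05);b=np.c_[x[m],y[m]]
    print(" stand",cv2.minAreaRect(b.astype(np.float32)),z[m].mean(),m.sum())
    m=(abs(z-.15)<.006)&(x>.6)&(y>-.1);b=np.c_[x[m],y[m]].astype(np.float32)
    print(" cab",cv2.minAreaRect(b),z[m].mean())
    m=(abs(z-.132)<.004)&(x<.56)&(x>.42)&(y>0)&(y<.4);b=np.c_[x[m],y[m]].astype(np.float32)
    if len(b): print(" front",cv2.minAreaRect(b),z[m].mean(),cv2.boxPoints(cv2.minAreaRect(b)))
    m=(abs(z-.103)<.008)&(x<.48)&(x>.40)&(y>0.1)&(y<.3);b=np.c_[x[m],y[m]].astype(np.float32)
    if len(b): print(" bar",cv2.minAreaRect(b),z[m].mean())
    m=(z>.155)&(z<.185)&(abs(x-.65)<.02)&(abs(y)<.03);print(" knob",P[m].mean(0),P[m].min(0),P[m].max(0),m.sum())
    m=(abs(z-.065)<.005)&(x>.4)&(x<.75)&(y>0)&(y<.4);b=np.c_[x[m],y[m]].astype(np.float32)
    print(" walls",cv2.minAreaRect(b),b.min(0),b.max(0))
E
```

```text
top pot_tall (array([ 0.5866, -0.2797]), np.float64(0.0994), 117)
top pot_mid (array([ 0.4427, -0.3858]), np.float64(0.0831), 146)
top pot_low (array([ 0.459 , -0.2048]), np.float64(0.0676), 133)
 brush 0.13 11 [ 0.6087 -0.1171  0.1395] [ 0.6072 -0.1246  0.1309] [ 0.6134 -0.1099  0.1498]
 brush 0.16 10 [ 0.6091 -0.1159  0.168 ] [ 0.6074 -0.1245  0.1621] [ 0.6132 -0.1082  0.1793]
 brush 0.19 11 [ 0.6089 -0.1173  0.1991] [ 0.6069 -0.1244  0.1906] [ 0.6131 -0.1085  0.2084]
 brush 0.21 69 [ 0.6149 -0.1162  0.2188] [ 0.6071 -0.1244  0.2104] [ 0.6244 -0.1087  0.2242]
 stand ((0.6156595945358276, -0.11612682789564133), (0.07492748647928238, 0.07529765367507935), 83.98949432373047) 0.0699261341116099 763
 cab ((0.769573986530304, 0.1807800531387329), (0.25973308086395264, 0.40615326166152954), 2.559922218322754) 0.15006680700560485
 front ((0.48286280035972595, 0.19862917065620422), (0.032728344202041626, 0.3317676782608032), 2.8241004943847656) 0.13187700402495858 [[0.4583 0.3635]
 [0.4747 0.0321]
 [0.5074 0.0338]
 [0.491  0.3651]]
 bar ((0.46097952127456665, 0.19630859792232513), (0.034343
[... 1010 characters left out ...]
89
 cab ((1.1530938148498535, 1.1293821334838867), (1.0609980821609497, 2.308627128601074), 1.0998669862747192) 0.1479941593830792
 front ((0.48051947355270386, 0.1951131522655487), (0.028876634314656258, 0.3367064595222473), 2.6266438961029053) 0.1301740697145297 [[0.4584 0.3626]
 [0.4738 0.0263]
 [0.5027 0.0276]
 [0.4872 0.364 ]]
 bar ((0.46054351329803467, 0.2119944542646408), (0.04005792737007141, 0.15963414311408997), 1.8855068683624268) 0.10126734963742928
 knob [ 0.6492 -0.0085  0.1667] [ 0.6421 -0.0155  0.1569] [ 0.6577 -0.0017  0.1738] 39
 walls ((0.5853374004364014, 0.18666291236877441), (0.22189286351203918, 0.36886823177337646), 0.0685342475771904) [0.4742 0.0023] [0.6963 0.3712]
```

Emit:
jog_arm(
  commands=[0,0,-0.3,0,0,0.8,85,0,0,-0.3,0,0,0.8,85,0,0,-0.3,0,0,0.8,85,0,0,-0.3,0,0,0.8,85,0.43,-0.49,0,0,0,0,85,0.43,-0.49,0,0,0,0,85,0.43,-0.49,0,0,0,0,85,0.43,-0.49,0,0,0,0,85,0.43,-0.49,0,0,0,0,85,0.43,-0.49,0,0,0,0,85,0.43,-0.49,0,0,0,0,85,0.43,-0.49,0,0,0,0,85,0.43,-0.49,0,0,0,0,85,0.43,-0.49,0,0,0,0,85,0.43,-0.49,0,0,0,0,85,0.43,-0.49,0,0,0,0,85,0,0,0,0,0,0,85,0,0,0,0,0,0,85],
)

```text
t: 3.35
tool_pos: [0.5064, -0.2398, 0.3032]
tool_rot: [3.141, 0.003, -0.001]
contact_force: [-0.4, -0.5, 0.5]
opening: 0.0849
grip_force: 0.0
```

Run:
```python
from h import *
np.set_printoptions(precision=4,suppress=True)
im=eyes.get_image("wrist");save(im,"w1");P=pts(im);T=im["cam_to_world"];print(T)
G=dict(pot_tall=(.585,-.281),pot_mid=(.441,-.388),pot_low=(.457,-.206))
for n,(H,r) in SP.items(): print(n,rim(P,G[n],H,r))
x,y,z=P.transpose(2,0,1)
m=(np.hypot(x-.613,y+.118)<.03)&(z>.21)&(z<.23);q=P[m];print("brush top",len(q),q.mean(0) if len(q) else 0, cv2.minEnclosingCircle(q[:,:2].astype(np.float32)) if len(q) else 0)
m=(abs(z-.07)<.005)&(abs(x-.613)<.05)&(abs(y+.118)<.05);print("stand",cv2.minAreaRect(np.c_[x[m],y[m]].astype(np.float32)),m.sum())
```

```text
[[ 0.0021  0.9593  0.2825  0.5784]
 [-1.      0.0021  0.0003 -0.2411]
 [-0.0003 -0.2825  0.9593  0.4455]
 [ 0.      0.      0.      1.    ]]
pot_tall (array([ 0.5853, -0.2814]), np.float64(0.0995), 704)
pot_mid (array([ 0.4419, -0.3877]), np.float64(0.0828), 734)
pot_low (array([ 0.4581, -0.2072]), np.float64(0.0672), 651)
brush top 1019 [ 0.6137 -0.1202  0.2183] ((0.6140506267547607, -0.1186254620552063), 0.009023686870932579)
stand ((0.6142598390579224, -0.11798088252544403), (0.07574138045310974, 0.07525540888309479), 84.15904998779297) 4478
```

View pics/w1.png

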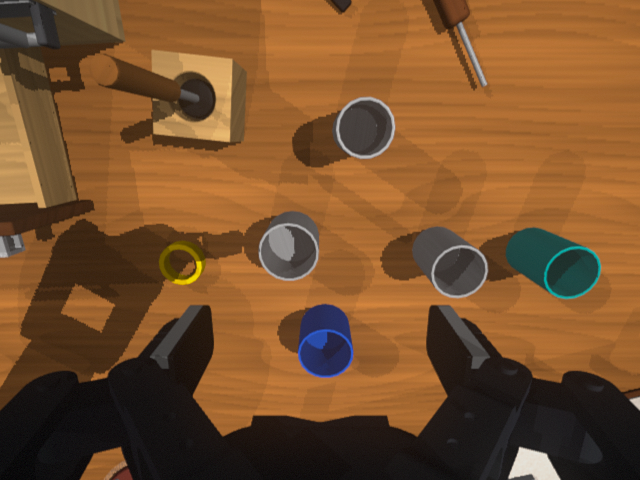

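The wrist view shows the brush handle at (100,70), the tall pot at (365,128), mid at (460,270) and low at (288,250). The wrist fits match the top/side mean.

Emit:
jog_arm(
  commands=[0.448,-0.505,0,0,0,0,60,0.448,-0.505,0,0,0,0,60,0.448,-0.505,0,0,0,0,60,0.448,-0.505,0,0,0,0,60,0,0,0,0,0,0,60,0,0,0.55,0,0,0,60,0,0,0.55,0,0,0,60,0,0,0.55,0,0,0,60,0,0,0.55,0,0,0,60,0,0,0.16,0,0,0,60,0,0,0,0,0,0,60,0,0,0,0,0,0,8,0,0,0,0,0,0,8,0,0,0,0,0,0,8,0,0,0,0,0,0,8,0,0,0,0,0,0,8,0,0,0,0,0,0,8,0,0,0,0,0,0,8],
  newtons=80,
)

```text
t: 5.65
tool_pos: [0.6149, -0.1182, 0.1635]
tool_rot: [3.141, 0.003, 0.004]
contact_force: [-0.4, 1.9, 5.7]
opening: 0.0159
grip_force: 78.2
```

Emit:
jog_arm(
  commands=[0,0,-0.3,0,0,0,8,0,0,-0.5,0,0,0,8,0,0,-0.5,0,0,0,8,0,0,-0.5,0,0,0,8,0,0,-0.3,0,0,0,8,0,0.5,0,0,0,0,8,0,0.5,0,0,0,0,8,0,0,0,0,0,0,8,0,0,0,0,0,0,8],
)

```text
t: 6.78
tool_pos: [0.6138, -0.1777, 0.2873]
tool_rot: [-3.141, -0.003, 0.001]
contact_force: [0.4, 0.2, -0.6]
opening: 0.0165
grip_force: 78.1
```

```bash
cat >> h.py <<'E'
def look(cams=("wrist","top","side"),G=None,extra=0):
    "pots: fused centre; brush: head tip and handle, relative to the TCP"
    o=ctrl.get_obs();tp=o["tool_pos"];print("tcp",tp.round(4),"open",round(o["opening"],4),"gf",round(o["grip_force"],1),"F",o["contact_force"].round(1))
    for c in cams:
        im=eyes.get_image(c);P=pts(im);save(im,f"{c}_{int(o['t']*100)}")
        for n,(H,r) in SP.items():
            if G and n in G: print(c,n,rim(P,G[n],H,r))
        if extra:
            x,y,z=P.transpose(2,0,1)
            for a,b,l in((-.15,-.11,"head"),(-.03,.0,"handle")):
                m=(np.hypot(x-tp[0],y-tp[1])<.032)&(z>tp[2]+a)&(z<tp[2]+b)
                q=P[m]
                if len(q)>5: print(" ",c,l,len(q),(q.min(0)-tp).round(4),(q.max(0)-tp).round(4))
G0=dict(pot_tall=(.5853,-.2814),pot_mid=(.4419,-.3877),pot_low=(.4575,-.207))
E
python3 -c "
from h import *
look(G=G0,extra=1)"
```

```text
tcp [ 0.6138 -0.1777  0.2873] open 0.0165 gf 78.1 F [ 0.4  0.2 -0.6]
wrist pot_tall (array([ 0.5861, -0.2811]), np.float64(0.099), 765)
wrist pot_mid (array([ 0.4419, -0.3875]), np.float64(0.0823), 585)
wrist pot_low None
  wrist head 412 [-0.0137 -0.0185 -0.1486] [ 0.018   0.0179 -0.1101]
  wrist handle 861 [-0.0004 -0.01   -0.03  ] [ 0.0089  0.0078 -0.    ]
top pot_tall (array([ 0.5868, -0.2794]), np.float64(0.0992), 77)
top pot_mid (array([ 0.4427, -0.3859]), np.float64(0.0831), 145)
top pot_low (array([ 0.4593, -0.2045]), np.float64(0.0681), 68)
  top head 45 [-0.0184 -0.0131 -0.1477] [ 0.0029  0.0202 -0.1103]
side pot_tall (array([ 0.5836, -0.2831]), np.float64(0.0967), 145)
side pot_mid (array([ 0.4397, -0.39  ]), np.float64(0.0814), 197)
side pot_low (array([ 0.4556, -0.2085]), np.float64(0.0645), 169)
  side head 257 [-0.0214 -0.0256 -0.1498] [ 0.0157  0.0094 -0.1102]
  side handle 94 [-0.0115 -0.0142 -0.0299] [ 0.0077  0.0071 -0.0002]
```

Emit:
jog_arm(
  commands=[-0.119,0.431,0,0,0,0,8,-0.119,0.431,0,0,0,0,8,-0.119,0.431,0,0,0,0,8,-0.119,0.431,0,0,0,0,8,0,0,0,0,0,0,8,0,0,0,0,0,0,8,0,0,0.4,0,0,0,8,0,0,0.4,0,0,0,8,0,0,0.4,0,0,0,8,0,0,0.4,0,0,0,8,0,0,0.3,0,0,0,8,0,0,0.12,0,0,0,8,0,0,0.05,0,0,0,8,0,0,0,0,0,0,8,0,0,0,0,0,0,8],
)

```text
t: 8.8
tool_pos: [0.5862, -0.282, 0.1645]
tool_rot: [3.14, 0.003, 0.003]
contact_force: [0.3, -0.4, 0.9]
opening: 0.0159
grip_force: 78.3
```

Emit:
jog_arm(
  commands=[0,0,0.03,0,0,0,8,0,0,0.03,0,0,0,8,0,0,0,0,0,0,8],
)

```text
t: 9.18
tool_pos: [0.5871, -0.2823, 0.1645]
tool_rot: [3.14, 0.003, 0.006]
contact_force: [-2.6, 2.4, 11.8]
opening: 0.0164
grip_force: 79.7
```

Emit:
jog_arm(
  commands=[0,0,-0.35,0,0,0,8,0,0,-0.4,0,0,0,8,0,0,-0.35,0,0,0,8,0,0,-0.22,0,0,0,8,0,0,0,0,0,0,8,0,0,0,0,0,0,8,0,0,0,0,0,0,8],
)

```text
t: 10.05
tool_pos: [0.5851, -0.2813, 0.2376]
tool_rot: [-3.14, -0.003, 0.003]
contact_force: [0.1, 0.2, -0.4]
opening: 0.016
grip_force: 78.2
```

Emit:
jog_arm(
  commands=[0,0,-0.09,0,0,0,8,0,0,0,0,0,0,8,0,0,0.4,0,0,0,8,0,0,0.4,0,0,0,8,0,0,0.35,0,0,0,8,0,0,0.14,0,0,0,8,0,0,0.06,0,0,0,8,0,0,0,0,0,0,8,0,0,0,0,0,0,8],
)

```text
t: 11.18
tool_pos: [0.5862, -0.282, 0.1645]
tool_rot: [3.14, 0.003, 0.003]
contact_force: [-0.4, -0.1, 0.7]
opening: 0.0163
grip_force: 78.4
```

Emit:
jog_arm(
  commands=[0,0,0.03,0,0,0,8,0,0,0.03,0,0,0,8,0,0,0,0,0,0,8],
)

```text
t: 11.55
tool_pos: [0.5872, -0.2822, 0.1645]
tool_rot: [3.14, 0.003, 0.006]
contact_force: [-2.6, 2.0, 13.4]
opening: 0.0166
grip_force: 79.7
```

Emit:
jog_arm(
  commands=[0,0,-0.35,0,0,0,8,0,0,-0.45,0,0,0,8,0,0,-0.45,0,0,0,8,0,0,-0.45,0,0,0,8,0,0,-0.4,0,0,0,8,0,0,0,0,0,0,8,0,0,0,0,0,0,8],
)

```text
t: 12.42
tool_pos: [0.5853, -0.2815, 0.2849]
tool_rot: [-3.141, -0.003, 0.002]
contact_force: [-0.1, -0.4, -0.9]
opening: 0.0163
grip_force: 78.2
```

```bash
python3 -c "
from h import *
look(G=G0,extra=1)"
```

```text
tcp [ 0.5853 -0.2815  0.2849] open 0.0163 gf 78.2 F [-0.1 -0.4 -0.9]
wrist pot_tall (array([ 0.5856, -0.2819]), np.float64(0.0995), 429)
wrist pot_mid (array([ 0.4708, -0.3904]), np.float64(0.0827), 705)
wrist pot_low (array([ 0.4581, -0.2077]), np.float64(0.0668), 444)
  wrist head 419 [-0.0109 -0.0184 -0.1498] [ 0.018   0.0178 -0.11  ]
  wrist handle 855 [-0.0005 -0.01   -0.03  ] [ 0.0092  0.0078 -0.0001]
top pot_tall (array([ 0.587 , -0.2797]), np.float64(0.0994), 49)
top pot_mid (array([ 0.4713, -0.388 ]), np.float64(0.0832), 79)
top pot_low None
  top head 63 [-0.0182 -0.0157 -0.1479] [ 0.0118  0.0204 -0.1102]
side pot_tall (array([ 0.5835, -0.2833]), np.float64(0.0969), 149)
side pot_mid (array([ 0.4681, -0.3923]), np.float64(0.0813), 198)
side pot_low (array([ 0.4554, -0.2084]), np.float64(0.0647), 167)
  side head 289 [-0.0221 -0.0219 -0.15  ] [ 0.0154  0.0112 -0.1101]
  side handle 104 [-0.0117 -0.0165 -0.03  ] [ 0.0073  0.009  -0.0001]
```

Mid pot was knocked to (0.470, -0.390), so I'm using that position.

Emit:
jog_arm(
  commands=[-0.48,0.452,0,0,0,0,8,-0.48,0.452,0,0,0,0,8,-0.48,0.452,0,0,0,0,8,-0.48,0.452,0,0,0,0,8,0,0,0,0,0,0,8,0,0,0,0,0,0,8,0,0,0.3,0,0,0,8,0,0,0.4,0,0,0,8,0,0,0.4,0,0,0,8,0,0,0.4,0,0,0,8,0,0,0.35,0,0,0,8,0,0,0.12,0,0,0,8,0,0,0.06,0,0,0,8,0,0,0.04,0,0,0,8,0,0,0,0,0,0,8],
)

```text
t: 14.45
tool_pos: [0.4716, -0.3907, 0.1645]
tool_rot: [3.14, 0.003, 0.004]
contact_force: [-0.3, 3.2, 5.2]
opening: 0.0166
grip_force: 78.9
```

Emit:
jog_arm(
  commands=[0,0,0.03,0,0,0,8,0,0,-0.33,0,0,0,8,0,0,-0.4,0,0,0,8,0,0,-0.3,0,0,0,8,0,0,-0.13,0,0,0,8,0,0,0,0,0,0,8,0,0,0,0,0,0,8],
)

```text
t: 15.32
tool_pos: [0.4703, -0.3899, 0.2283]
tool_rot: [-3.14, -0.003, 0.002]
contact_force: [-0.2, 0.1, -0.5]
opening: 0.0162
grip_force: 78.3
```

Emit:
jog_arm(
  commands=[0,0,0.3,0,0,0,8,0,0,0.4,0,0,0,8,0,0,0.25,0,0,0,8,0,0,0.12,0,0,0,8,0,0,0.06,0,0,0,8,0,0,0.03,0,0,0,8,0,0,0,0,0,0,8,0,0,0,0,0,0,8],
)

```text
t: 16.32
tool_pos: [0.4714, -0.3903, 0.1646]
tool_rot: [-3.141, -0.003, -0.002]
contact_force: [-4.0, 5.7, 15.8]
opening: 0.0162
grip_force: 81.0
```

Emit:
jog_arm(
  commands=[0,0,-0.35,0,0,0,8,0,0,-0.45,0,0,0,8,0,0,-0.45,0,0,0,8,0,0,-0.45,0,0,0,8,0,0,-0.3,0,0,0,8,0,0,0,0,0,0,8,0,0,0,0,0,0,8],
)

```text
t: 17.2
tool_pos: [0.4703, -0.39, 0.2786]
tool_rot: [-3.14, -0.003, 0.002]
contact_force: [-0.5, 1.1, -0.1]
opening: 0.0161
grip_force: 78.7
```

```bash
python3 -c "
from h import *
G0['pot_mid']=(.470,-.390)
look(G=G0,extra=1)"
```

```text
tcp [ 0.4703 -0.39    0.2786] open 0.0161 gf 78.7 F [-0.5  1.1 -0.1]
wrist pot_tall (array([ 0.585 , -0.2827]), np.float64(0.0992), 1116)
wrist pot_mid (array([ 0.47  , -0.3909]), np.float64(0.0836), 470)
wrist pot_low (array([ 0.4577, -0.208 ]), np.float64(0.067), 996)
  wrist head 420 [-0.0091 -0.0187 -0.1479] [ 0.0179  0.0179 -0.11  ]
  wrist handle 857 [-0.0007 -0.0099 -0.03  ] [ 0.0089  0.0079 -0.    ]
top pot_tall (array([ 0.5866, -0.2796]), np.float64(0.0991), 120)
top pot_mid (array([ 0.4711, -0.3887]), np.float64(0.0828), 81)
top pot_low (array([ 0.459 , -0.2049]), np.float64(0.0675), 131)
  top head 59 [-0.0139  0.0128 -0.1495] [ 0.0152  0.0205 -0.1104]
side pot_tall (array([ 0.5834, -0.2829]), np.float64(0.0968), 144)
side pot_mid (array([ 0.4682, -0.3919]), np.float64(0.0808), 198)
side pot_low (array([ 0.4555, -0.2089]), np.float64(0.0649), 116)
  side head 339 [-0.0211 -0.0231 -0.1497] [ 0.016   0.0094 -0.11  ]
  side handle 123 [-0.0113 -0.0166 -0.0299] [ 0.0056  0.0005 -0.0001]
```

Emit:
jog_arm(
  commands=[-0.036,-0.508,0,0,0,0,8,-0.036,-0.508,0,0,0,0,8,-0.036,-0.508,0,0,0,0,8,-0.036,-0.508,0,0,0,0,8,-0.036,-0.508,0,0,0,0,8,-0.036,-0.508,0,0,0,0,8,0,0,0,0,0,0,8,0,0,0,0,0,0,8,0,0,0.3,0,0,0,8,0,0,0.4,0,0,0,8,0,0,0.4,0,0,0,8,0,0,0.4,0,0,0,8,0,0,0.25,0,0,0,8,0,0,0.12,0,0,0,8,0,0,0.06,0,0,0,8,0,0,0.05,0,0,0,8,0,0,0,0,0,0,8],
)

```text
t: 19.48
tool_pos: [0.4585, -0.208, 0.1645]
tool_rot: [3.14, 0.003, 0.004]
contact_force: [-1.8, 2.5, 8.3]
opening: 0.0162
grip_force: 80.0
```

Emit:
jog_arm(
  commands=[0,0,0.02,0,0,0,8,0,0,-0.3,0,0,0,8,0,0,-0.4,0,0,0,8,0,0,-0.2,0,0,0,8,0,0,0,0,0,0,8,0,0,0,0,0,0,8],
)

```text
t: 20.23
tool_pos: [0.457, -0.2073, 0.213]
tool_rot: [-3.141, -0.003, 0.002]
contact_force: [-0.1, 0.4, -0.1]
opening: 0.0163
grip_force: 78.7
```

Emit:
jog_arm(
  commands=[0,0,0.3,0,0,0,8,0,0,0.3,0,0,0,8,0,0,0.15,0,0,0,8,0,0,0.1,0,0,0,8,0,0,0.05,0,0,0,8,0,0,0,0,0,0,8,0,0,0,0,0,0,8],
)

```text
t: 21.1
tool_pos: [0.4585, -0.2076, 0.1645]
tool_rot: [-3.142, -0.003, -0.003]
contact_force: [-5.7, 4.1, 18.8]
opening: 0.0162
grip_force: 81.4
```

Emit:
jog_arm(
  commands=[0,0,-0.35,0,0,0,8,0,0,-0.45,0,0,0,8,0,0,-0.45,0,0,0,8,0,0,-0.45,0,0,0,8,0,0,-0.3,0,0,0,8,0.436,-0.248,0,0,0,0,8,0.436,-0.248,0,0,0,0,8,0.436,-0.248,0,0,0,0,8,0.436,-0.248,0,0,0,0,8,0.436,-0.248,0,0,0,0,8,0.436,-0.248,0,0,0,0,8,0,0,0,0,0,0,8,0,0,0,0,0,0,8],
)

```text
t: 22.72
tool_pos: [0.6137, -0.118, 0.2792]
tool_rot: [-3.141, -0.003, 0.002]
contact_force: [0.3, 0.6, -0.9]
opening: 0.0163
grip_force: 78.6
```

```bash
python3 -c "
from h import *
look(cams=('side','wrist'),extra=1)
im=eyes.get_image('wrist');P=pts(im);x,y,z=P.transpose(2,0,1)
m=(abs(z-.07)<.005)&(abs(x-.613)<.05)&(abs(y+.118)<.05);print('stand',cv2.minAreaRect(np.c_[x[m],y[m]].astype(np.float32)),m.sum())"
```

```text
tcp [ 0.6137 -0.118   0.2792] open 0.0163 gf 78.6 F [ 0.3  0.6 -0.9]
  side head 238 [-0.0218 -0.0236 -0.1497] [ 0.0163  0.0078 -0.1101]
  side handle 87 [-0.0115 -0.0174 -0.0298] [ 0.0066  0.0016 -0.0003]
  wrist head 410 [ 0.0033 -0.0187 -0.1474] [ 0.0178  0.0174 -0.1102]
  wrist handle 851 [-0.0004 -0.0102 -0.0299] [ 0.0089  0.0076 -0.    ]
stand ((0.6141852736473083, -0.11791060864925385), (0.07516172528266907, 0.0751754641532898), 84.24153137207031) 3212
```

Emit:
jog_arm(
  commands=[0,0,0.3,0,0,0,8,0,0,0.4,0,0,0,8,0,0,0.4,0,0,0,8,0,0,0.4,0,0,0,8,0,0,0.3,0,0,0,8,0,0,0.12,0,0,0,8,0,0,0,0,0,0,8,0,0,0,0,0,0,60,0,0,0,0,0,0,60,0,0,0,0,0,0,60,0,0,0,0,0,0,60,0,0,0,0,0,0,60,0,0,-0.4,0,0,0,60,0,0,-0.5,0,0,0,60,0,0,-0.5,0,0,0,60,0,0,-0.5,0,0,0,60,0,0,-0.4,0,0,0,60],
)

```text
t: 25.0
tool_pos: [0.6143, -0.118, 0.3043]
tool_rot: [3.141, 0.003, 0.002]
contact_force: [0.1, -0.5, -0.1]
opening: 0.0598
grip_force: 0.0
```

Emit:
jog_arm(
  commands=[-0.4,-0.5,0,0,0,0,85,-0.4,-0.5,0,0,0,0,85,-0.4,-0.5,0,0,0,0,85,-0.4,-0.5,0,0,0,0,85,-0.4,-0.5,0,0,0,0,85,0,0,0,0,0,0,85],
)

```text
t: 25.75
tool_pos: [0.493, 0.0333, 0.3031]
tool_rot: [-3.141, -0.007, -0.002]
contact_force: [0.4, 0.7, 0.3]
opening: 0.0851
grip_force: 0.0
```

Run:
```python
from h import *
np.set_printoptions(precision=4,suppress=True)
G0['pot_mid']=(.470,-.390)
look(cams=("side","top"),G=G0)
im=eyes.get_image("wrist");save(im,"w2");P=pts(im);x,y,z=P.transpose(2,0,1)
m=(np.hypot(x-.613,y+.118)<.03)&(z>.12)&(z<.23);q=P[m];print("brush",len(q),q.min(0),q.max(0)) if m.sum() else 0
a=np.deg2rad(2.8);ex=np.array([np.cos(a),np.sin(a)]);ey=np.array([-ex[1],ex[0]])
U=P[...,:2]@ex;V=P[...,:2]@ey
def rng(n,m):
    if m.sum()>10: print(n,m.sum(),"u",np.percentile(U[m],[0.5,50,99.5]),"v",np.percentile(V[m],[.5,50,99.5]),"z",np.median(z[m]))
rng("cabtop",(abs(z-.15)<.005)&(x>.6)); rng("frontpanel top",(abs(z-.132)<.004)&(U>.44)&(U<.56))
rng("bar",(abs(z-.102)<.012)&(U>.40)&(U<.49)&(V>.05));rng("floor",(abs(z-.02)<.005)&(U>.48)&(U<.72)&(V>.03)&(V<.31))
rng("walls",(abs(z-.065)<.005)&(U>.48)&(U<.72)); rng("knob",(z>.155)&(z<.19)&(U<.68)&(U>.6)&(V>-.06)&(V<.03))
```

```text
tcp [0.493  0.0333 0.3031] open 0.0851 gf 0.0 F [0.4 0.7 0.3]
side pot_tall (array([ 0.5834, -0.2831]), np.float64(0.0965), 149)
side pot_mid (array([ 0.4685, -0.3923]), np.float64(0.0809), 204)
side pot_low (array([ 0.4555, -0.2087]), np.float64(0.0645), 169)
top pot_tall (array([ 0.5865, -0.2796]), np.float64(0.0991), 118)
top pot_mid (array([ 0.4712, -0.3884]), np.float64(0.0831), 149)
top pot_low (array([ 0.459 , -0.2049]), np.float64(0.0676), 131)
brush 3043 [ 0.6052 -0.1268  0.1216] [ 0.6233 -0.1083  0.2218]
cabtop 244 u [0.5989 0.6094 0.6513] v [-0.1494 -0.1397 -0.0298] z 0.1499110203801268
frontpanel top 4907 u [0.4767 0.5002 0.5067] v [0.0076 0.1418 0.2881] z 0.13160676184891834
bar 1707 u [0.4532 0.4613 0.4867] v [0.1134 0.1722 0.2303] z 0.10393893969208667
floor 47860 u [0.5066 0.6133 0.6993] v [0.0363 0.1715 0.3086] z 0.01991714408028139
walls 7489 u [0.5056 0.5929 0.6988] v [-0.2981 -0.1121  0.3233] z 0.06581737408591143
knob 341 u [0.6432 0.6468 0.6514] v [-0.043  -0.0345 -0.0277] z 0.17216635090160143
```

View pics/w2.png

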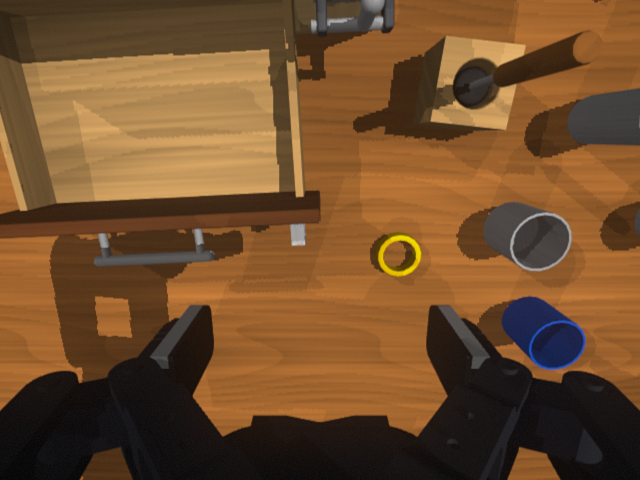

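The wrist view shows the empty drawer with its floor centred near (150,130), the handle bar at (155,260), the brush upright in its stand at (475,85), and the low pot at (540,240). Low pot goes first.

Emit:
jog_arm(
  commands=[-0.085,0.572,0,0,0,0,85,-0.085,0.572,0,0,0,0,85,-0.085,0.572,0,0,0,0,85,-0.085,0.572,0,0,0,0,85,-0.085,0.572,0,0,0,0,85,-0.085,0.572,0,0,0,0,85,-0.085,0.572,0,0,0,0,85,0,0,0.4,0,0,0,85,0,0,0.6,0,0,0,85,0,0,0.6,0,0,0,85,0,0,0.6,0,0,0,85,0,0,0.6,0,0,0,85,0,0,0,0,0,0,85],
)

```text
t: 27.52
tool_pos: [0.4565, -0.208, 0.1311]
tool_rot: [-3.137, -0.001, 0.01]
contact_force: [0.1, 0.2, -0.3]
opening: 0.0847
grip_force: 0.0
```

Emit:
jog_arm(
  commands=[0,0,0.5,0,0,0,85,0,0,0.5,0,0,0,85,0,0,0.45,0,0,0,85,0,0,0.25,0,0,0,85,0,0,0,0,0,0,85,0,0,0,0,0,0,55,0,0,0,0,0,0,55,0,0,0,0,0,0,55,0,0,0,0,0,0,55],
  newtons=50,
)

```text
t: 28.65
tool_pos: [0.4601, -0.2092, 0.0347]
tool_rot: [3.14, 0.003, 0.005]
contact_force: [0.7, -0.2, 6.7]
opening: 0.0633
grip_force: 57.1
```

Emit:
jog_arm(
  commands=[0,0,-0.3,0,0,0,55,0,0,-0.5,0,0,0,55,0,0,-0.5,0,0,0,55,0,0,-0.5,0,0,0,55,0,0,-0.5,0,0,0,55,0,0,-0.55,0,0,0,55,0.1,-0.542,0,0,0,0,55,0.1,-0.542,0,0,0,0,55,0.1,-0.542,0,0,0,0,55,0.1,-0.542,0,0,0,0,55,0.1,-0.542,0,0,0,0,55,0.27,-0.542,0,0,0,0,55,0.27,-0.542,0,0,0,0,55,0.27,-0.542,0,0,0,0,55,0.27,-0.542,0,0,0,0,55,0.27,-0.542,0,0,0,0,55,0,0,0,0,0,0,55,0,0,0,0,0,0,55],
)

```text
t: 30.9
tool_pos: [0.5683, 0.1166, 0.2034]
tool_rot: [3.141, 0.003, -0.002]
contact_force: [-0.6, -0.2, -3.3]
opening: 0.0633
grip_force: 57.0
```

```bash
cat >> h.py <<'E'
def held():
    "lowest thing under the gripper, and the rim, relative to the TCP"
    o=ctrl.get_obs();tp=o["tool_pos"];print("tcp",tp.round(4),"open",round(o["opening"],4),"gf",round(o["grip_force"],1))
    im=eyes.get_image("side");P=pts(im);save(im,f"held_{int(o['t']*100)}");x,y,z=P.transpose(2,0,1)
    m=(abs(x-tp[0])<.03)&(abs(y-tp[1]+.02)<.035)&(z<tp[2]+.02)&(z>tp[2]-.09)
    q=P[m];print("z range",(np.percentile(q[:,2],[1,99])-tp[2]).round(4),len(q))
E
python3 -c "
from h import *
held()"
```

```text
tcp [0.5683 0.1166 0.2034] open 0.0633 gf 57.0
z range [-0.0367  0.0195] 420
```

```bash
python3 -c "
import cv2,glob
f=sorted(glob.glob('pics/held_*'))[-1];i=cv2.imread(f);cv2.imwrite('pics/c1.png',cv2.resize(i[60:340,180:500],None,fx=2,fy=2))"
```

```text
(no output)
```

View pics/c1.png

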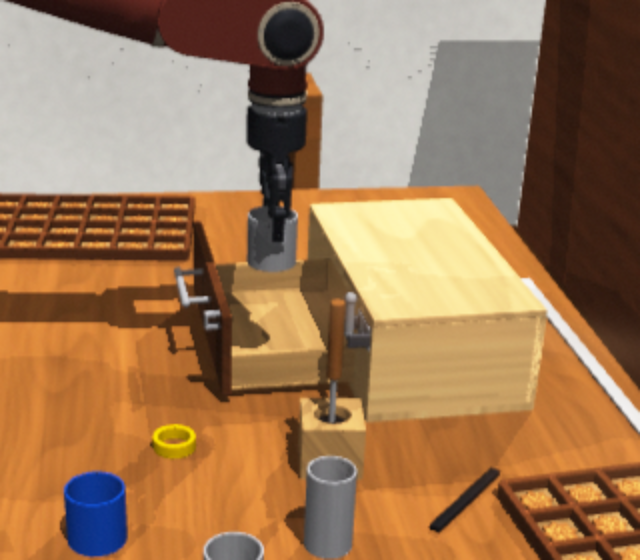

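The crop shows the low pot upright in the fingers at (272,240), above the drawer. Lowering it now.

Emit:
jog_arm(
  commands=[0,0,0.4,0,0,0,55,0,0,0.6,0,0,0,55,0,0,0.6,0,0,0,55,0,0,0.5,0,0,0,55,0,0,0.2,0,0,0,55,0,0,0.1,0,0,0,55,0,0,0.05,0,0,0,55,0,0,0,0,0,0,55,0,0,0,0,0,0,55],
)

```text
t: 32.08
tool_pos: [0.5698, 0.1171, 0.0577]
tool_rot: [-3.141, -0.003, -0.003]
contact_force: [0.6, -0.1, -3.2]
opening: 0.0636
grip_force: 57.0
```

Emit:
jog_arm(
  commands=[0,0,0.04,0,0,0,55,0,0,0.02,0,0,0,55,0,0,0,0,0,0,55,0,0,0,0,0,0,72,0,0,0,0,0,0,72,0,0,0,0,0,0,72,0,0,0,0,0,0,72],
)

```text
t: 32.95
tool_pos: [0.5689, 0.1169, 0.0529]
tool_rot: [3.142, 0.003, -0.0]
contact_force: [-0.2, 0.4, -0.1]
opening: 0.0722
grip_force: 0.0
```

Emit:
jog_arm(
  commands=[0,0,-0.4,0,0,0,72,0,0,-0.6,0,0,0,72,0,0,-0.7,0,0,0,72,0,0,-0.7,0,0,0,85,0,0,-0.7,0,0,0,85,-0.11,0.563,0,0,0,0,85,-0.11,0.563,0,0,0,0,85,-0.11,0.563,0,0,0,0,85,-0.11,0.563,0,0,0,0,85,-0.11,0.563,0,0,0,0,85,-0.11,0.563,0,0,0,0,85,-0.11,0.563,0,0,0,0,85,-0.11,0.563,0,0,0,0,85,-0.11,0.563,0,0,0,0,85,-0.11,0.563,0,0,0,0,85,-0.11,0.563,0,0,0,0,85,-0.11,0.563,0,0,0,0,85,0,0,0,0,0,0,85],
)

```text
t: 35.2
tool_pos: [0.49, -0.2902, 0.2389]
tool_rot: [-3.142, 0.002, 0.001]
contact_force: [0.2, 0.6, -0.1]
opening: 0.085
grip_force: 0.0
```

Run:
```python
from h import *
G0['pot_mid']=(.470,-.390);del G0['pot_low']
look(G=G0)
im=eyes.get_image("top");P=pts(im);print("low in drawer",rim(P+[-.0015,-.0018,-.0203],(.57,.116),.068,.033))
```

```text
tcp [ 0.49   -0.2902  0.2389] open 0.085 gf 0.0 F [ 0.2  0.6 -0.1]
wrist pot_tall (array([ 0.5852, -0.282 ]), np.float64(0.0994), 1108)
wrist pot_mid (array([ 0.4705, -0.3902]), np.float64(0.0831), 1078)
top pot_tall (array([ 0.5866, -0.2797]), np.float64(0.0988), 103)
top pot_mid None
side pot_tall (array([ 0.5837, -0.283 ]), np.float64(0.0968), 148)
side pot_mid (array([ 0.4681, -0.3926]), np.float64(0.081), 205)
low in drawer (array([0.5679, 0.1153]), np.float64(0.0674), 152)
```

Emit:
jog_arm(
  commands=[-0.11,0.558,0,0,0,0,85,-0.11,0.558,0,0,0,0,85,-0.11,0.558,0,0,0,0,85,0,0,0,0,0,0,85,0,0,0.4,0,0,0,85,0,0,0.6,0,0,0,85,0,0,0.6,0,0,0,85,0,0,0.6,0,0,0,85,0,0,0.5,0,0,0,85,0,0,0.35,0,0,0,85,0,0,0.17,0,0,0,85,0,0,0,0,0,0,85,0,0,0,0,0,0,50,0,0,0,0,0,0,50,0,0,0,0,0,0,50,0,0,0,0,0,0,50,0,0,0,0,0,0,50],
)

```text
t: 37.52
tool_pos: [0.4721, -0.3901, 0.048]
tool_rot: [3.139, 0.003, 0.004]
contact_force: [0.9, 0.3, 6.0]
opening: 0.0597
grip_force: 55.0
```

Emit:
jog_arm(
  commands=[0,0,-0.3,0,0,0,50,0,0,-0.5,0,0,0,50,0,0,-0.5,0,0,0,50,0,0,-0.5,0,0,0,50,0,0,-0.5,0,0,0,50,0,0,-0.5,0,0,0,50,0,-0.55,0,0,0,0,50,0,-0.55,0,0,0,0,50,0,-0.55,0,0,0,0,50,0,-0.55,0,0,0,0,50,0,-0.55,0,0,0,0,50,0,-0.55,0,0,0,0,50,0,-0.55,0,0,0,0,50,0,-0.55,0,0,0,0,50,0,-0.55,0,0,0,0,50,0,-0.55,0,0,0,0,50,0.15,-0.55,0,0,0,0,50,0.15,-0.55,0,0,0,0,50,0.15,-0.55,0,0,0,0,50,0,0,0,0,0,0,50],
)

```text
t: 40.02
tool_pos: [0.4966, 0.0417, 0.2136]
tool_rot: [-3.141, -0.008, 0.002]
contact_force: [-0.2, -1.1, -3.8]
opening: 0.0596
grip_force: 55.7
```

Emit:
jog_arm(
  commands=[0.23,-0.55,0,0,0,0,50,0.23,-0.55,0,0,0,0,50,0.23,-0.55,0,0,0,0,50,0.23,-0.55,0,0,0,0,50,0.23,-0.55,0,0,0,0,50,0,0,0,0,0,0,50,0,0,0,0,0,0,50,0,0,0.4,0,0,0,50,0,0,0.6,0,0,0,50,0,0,0.6,0,0,0,50,0,0,0.4,0,0,0,50,0,0,0.2,0,0,0,50,0,0,0.1,0,0,0,50,0,0,0.08,0,0,0,50,0,0,0,0,0,0,50,0,0,0,0,0,0,50],
)

```text
t: 42.02
tool_pos: [0.5664, 0.2053, 0.0719]
tool_rot: [-3.141, -0.003, -0.002]
contact_force: [0.4, 0.5, -3.9]
opening: 0.0597
grip_force: 56.2
```

Emit:
jog_arm(
  commands=[0,0,0.04,0,0,0,50,0,0,0.025,0,0,0,50,0,0,0,0,0,0,50,0,0,0,0,0,0,66,0,0,0,0,0,0,66,0,0,0,0,0,0,66,0,0,0,0,0,0,66,0,0,-0.4,0,0,0,66,0,0,-0.6,0,0,0,66,0,0,-0.7,0,0,0,66,0,0,-0.7,0,0,0,85,0,0,-0.7,0,0,0,85,-0.2,0.55,0,0,0,0,85,-0.2,0.55,0,0,0,0,85,-0.2,0.55,0,0,0,0,85,-0.2,0.55,0,0,0,0,85,-0.2,0.55,0,0,0,0,85,-0.2,0.55,0,0,0,0,85,0,0,0,0,0,0,85],
)

```text
t: 44.4
tool_pos: [0.4938, 0.0056, 0.2533]
tool_rot: [3.141, -0.002, 0.001]
contact_force: [-0.3, -0.4, 0.3]
opening: 0.0853
grip_force: 0.0
```

Emit:
jog_arm(
  commands=[0,0.532,0,0,0,0,85,0,0.532,0,0,0,0,85,0,0.532,0,0,0,0,85,0,0.532,0,0,0,0,85,0,0.532,0,0,0,0,85,0,0.532,0,0,0,0,85,0.4,0.532,0,0,0,0,85,0.4,0.532,0,0,0,0,85,0.4,0.532,0,0,0,0,85,0.3,0,0,0,0,0,85,0,0,0,0,0,0,85,0,0,0,0,0,0,85],
)

```text
t: 45.9
tool_pos: [0.5847, -0.2793, 0.253]
tool_rot: [-3.141, -0.004, 0.001]
contact_force: [-0.3, 0.3, -0.0]
opening: 0.0849
grip_force: 0.0
```

Run:
```python
from h import *
look(G=dict(pot_tall=G0["pot_tall"]),cams=("side","wrist"))
im=eyes.get_image("top");P=pts(im)+[-.0015,-.0018,-.0203]
print("low",rim(P,(.57,.116),.068,.033),"mid",rim(P,(.566,.206),.084,.030))
```

```text
tcp [ 0.5847 -0.2793  0.253 ] open 0.0849 gf 0.0 F [-0.3  0.3 -0. ]
side pot_tall (array([ 0.5835, -0.2832]), np.float64(0.0966), 156)
wrist pot_tall (array([ 0.5861, -0.2819]), np.float64(0.0993), 849)
low (array([0.5681, 0.1153]), np.float64(0.0668), 160) mid (array([0.5645, 0.2034]), np.float64(0.0826), 163)
```

Emit:
jog_arm(
  commands=[0.01,0.04,0.4,0,0,0,85,0,0,0.6,0,0,0,85,0,0,0.6,0,0,0,85,0,0,0.6,0,0,0,85,0,0,0.5,0,0,0,85,0,0,0.3,0,0,0,85,0,0,0.17,0,0,0,85,0,0,0,0,0,0,85,0,0,0,0,0,0,45,0,0,0,0,0,0,45,0,0,0,0,0,0,45,0,0,0,0,0,0,45,0,0,0,0,0,0,45],
)

```text
t: 47.68
tool_pos: [0.5864, -0.2827, 0.0649]
tool_rot: [3.141, 0.003, 0.003]
contact_force: [-0.8, 2.3, 6.2]
opening: 0.0532
grip_force: 52.6
```

Emit:
jog_arm(
  commands=[0,0,-0.3,0,0,0,45,0,0,-0.5,0,0,0,45,0,0,-0.5,0,0,0,45,0,0,-0.5,0,0,0,45,0,0,-0.5,0,0,0,45,0,0,-0.5,0,0,0,45,-0.5,0,0,0,0,0,45,-0.5,-0.2,0,0,0,0,45,-0.5,-0.4,0,0,0,0,45,-0.2,-0.55,0,0,0,0,45,0,-0.55,0,0,0,0,45,0,-0.55,0,0,0,0,45,0,-0.55,0,0,0,0,45,0,-0.55,0,0,0,0,45,0,-0.55,0,0,0,0,45,0,-0.55,0,0,0,0,45,0,-0.55,0,0,0,0,45,0,-0.55,0,0,0,0,45,0,-0.55,0,0,0,0,45,0,0,0,0,0,0,45],
)

```text
t: 50.18
tool_pos: [0.4821, 0.0848, 0.2311]
tool_rot: [3.142, 0.008, -0.0]
contact_force: [0.7, 0.0, -2.2]
opening: 0.0531
grip_force: 53.8
```

Emit:
jog_arm(
  commands=[0.19,-0.5,0,0,0,0,45,0.19,-0.5,0,0,0,0,45,0.19,-0.5,0,0,0,0,45,0.19,-0.5,0,0,0,0,45,0.19,-0.5,0,0,0,0,45,0.19,-0.5,0,0,0,0,45,0.19,-0.5,0,0,0,0,45,0,0,0,0,0,0,45,0,0,0,0,0,0,45,0,0,0.4,0,0,0,45,0,0,0.6,0,0,0,45,0,0,0.6,0,0,0,45,0,0,0.4,0,0,0,45,0,0,0.2,0,0,0,45,0,0,0.12,0,0,0,45,0,0,0.06,0,0,0,45,0,0,0,0,0,0,45,0,0,0,0,0,0,45],
)

```text
t: 52.42
tool_pos: [0.5627, 0.2937, 0.0892]
tool_rot: [-3.141, -0.003, -0.002]
contact_force: [0.5, -0.0, -2.8]
opening: 0.0532
grip_force: 54.5
```

Emit:
jog_arm(
  commands=[0,0,0.04,0,0,0,45,0,0,0.03,0,0,0,45,0,0,0,0,0,0,45,0,0,0,0,0,0,60,0,0,0,0,0,0,60,0,0,0,0,0,0,60,0,0,0,0,0,0,60,0,0,-0.4,0,0,0,60,0,0,-0.6,0,0,0,60,0,0,-0.7,0,0,0,60,0,0,-0.7,0,0,0,60,0,0,-0.3,0,0,0,60,-0.45,0.283,0,0,0,0,0,-0.45,0.283,0,0,0,0,0,-0.45,0.283,0,0,0,0,0,-0.45,0.283,0,0,0,0,0,-0.45,0.283,0,0,0,0,0,-0.45,0.283,0,0,0,0,0,0,0,0,0,0,0,0],
)

```text
t: 54.8
tool_pos: [0.399, 0.1907, 0.2448]
tool_rot: [3.141, 0.002, -0.002]
contact_force: [0.2, -0.7, 0.5]
opening: -0.0002
grip_force: 0.0
```

Run:
```python
from h import *
look(cams=("side",))
im=eyes.get_image("top");P=pts(im)+[-.0015,-.0018,-.0203]
print("low",rim(P,(.57,.116),.068,.033),"mid",rim(P,(.566,.206),.084,.030),"tall",rim(P,(.5627,.2937),.1,.027))
im=eyes.get_image("wrist");save(im,"w3");P=pts(im)
U=P[...,:2]@[.9988,.0488];V=P[...,:2]@[-.0488,.9988];z=P[...,2]
m=(abs(z-.102)<.006)&(U>.42)&(U<.47)&(V>.1)&(V<.25);print("bar",m.sum(),np.percentile(U[m],[1,50,99]),np.percentile(V[m],[1,99]),z[m].max())
```

```text
tcp [0.399  0.1907 0.2448] open -0.0002 gf 0.0 F [ 0.2 -0.7  0.5]
low (array([0.5681, 0.1154]), np.float64(0.0673), 158) mid (array([0.5646, 0.2035]), np.float64(0.0828), 159) tall (array([0.5622, 0.2933]), np.float64(0.0988), 160)
bar 2372 [0.45375795 0.45983856 0.46913035] [0.11527536 0.23044212] 0.10738932742149487
```

View pics/w3.png

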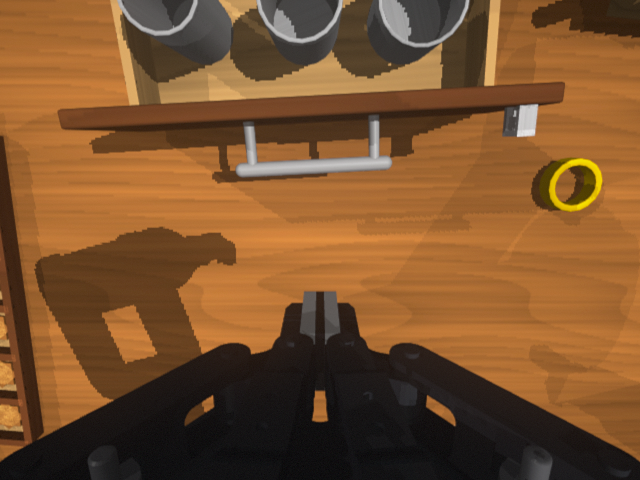

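The wrist view shows all three pots upright in the drawer along the top edge, and the bar at (313,167) straight ahead of the closed fingers. Next I push the drawer.

Emit:
jog_arm(
  commands=[0,0,0.5,0,0,0,0,0,0,0.6,0,0,0,0,0,0,0.6,0,0,0,0,0,0,0.6,0,0,0,0,0,0,0.35,0,0,0,0,0,0,0,0,0,0,0,0.25,-0.012,0,0,0,0,0,0.2,-0.01,0,0,0,0,0,0.15,-0.007,0,0,0,0,0,0.2,-0.01,0,0,0,0,0,0.2,-0.01,0,0,0,0,0,0.2,-0.01,0,0,0,0,0,0.2,-0.01,0,0,0,0,0,0.2,-0.01,0,0,0,0,0,0.2,-0.01,0,0,0,0,0,0.2,-0.01,0,0,0,0,0],
)

```text
t: 56.95
tool_pos: [0.521, 0.1975, 0.0869]
tool_rot: [-3.142, -0.003, 0.0]
contact_force: [-3.2, 0.2, 2.7]
opening: 0.0
grip_force: 1.4
```

Emit:
jog_arm(
  commands=[0.2,-0.01,0,0,0,0,0,0.2,-0.01,0,0,0,0,0,0.2,-0.01,0,0,0,0,0,0.2,-0.01,0,0,0,0,0,0.1,-0.005,0,0,0,0,0,0,0,0,0,0,0,0],
)

```text
t: 57.7
tool_pos: [0.5752, 0.2001, 0.0871]
tool_rot: [3.141, 0.003, 0.002]
contact_force: [0.7, -0.1, 0.1]
opening: 0.0002
grip_force: 0.0
```

```bash
cat > d.py <<'E'
from h import *
np.set_printoptions(precision=4,suppress=True)
o=ctrl.get_obs();print(o["tool_pos"],o["contact_force"])
for c,off in(("top",[-.0015,-.0018,0]),("side",[.0018,.0018,.0025])):
    im=eyes.get_image(c);save(im,f"{c}_{int(o['t']*100)}");P=pts(im)+off
    U=P[...,:2]@[.9988,.0488];V=P[...,:2]@[-.0488,.9988];z=P[...,2]
    for n,m in dict(front=(abs(z-.131)<.004)&(U>.5)&(U<.70)&(V>.0)&(V<.12),front2=(abs(z-.131)<.004)&(U>.5)&(U<.70)&(V>.24)&(V<.36),cabedge=(abs(z-.15)<.004)&(U>.64)&(U<.72)&(V>.04)&(V<.33),knob=(z>.158)&(z<.19)&(U<.67)&(U>.62)&(V>-.07)&(V<.06)).items():
        if m.sum()>5: print(c,n,m.sum(),"U",np.percentile(U[m],[2,50,98]),"V",np.percentile(V[m],[2,50,98]))
E
python3 d.py
```

```text
[0.5752 0.2001 0.0871] [ 0.6786 -0.0848  0.1462]
top front 366 U [0.6213 0.6426 0.6691] V [0.0076 0.0526 0.1169]
top cabedge 2816 U [0.675  0.6972 0.719 ] V [0.0456 0.184  0.3237]
top knob 50 U [0.6437 0.6503 0.6578] V [-0.0429 -0.0361 -0.0287]
side front 93 U [0.6171 0.6398 0.6743] V [0.0024 0.0564 0.1169]
side front2 68 U [0.6358 0.6417 0.6762] V [0.2454 0.2963 0.3401]
side cabedge 645 U [0.6737 0.6957 0.7188] V [0.0457 0.17   0.3215]
side knob 40 U [0.6439 0.6494 0.657 ] V [-0.0436 -0.0388 -0.0305]
```

Emit:
jog_arm(
  commands=[0.12,-0.006,0,0,0,0,0,0.12,-0.006,0,0,0,0,0,0.1,-0.005,0,0,0,0,0,0,0,0,0,0,0,0],
)

```text
t: 58.3
tool_pos: [0.5958, 0.2013, 0.0872]
tool_rot: [-3.141, -0.003, -0.003]
contact_force: [-0.8, 0.0, -0.7]
opening: -0.0001
grip_force: 0.0
```

Emit:
jog_arm(
  commands=[0.06,-0.003,0,0,0,0,0,0.06,-0.003,0,0,0,0,0],
)

```text
t: 58.55
tool_pos: [0.6002, 0.2017, 0.0869]
tool_rot: [3.141, 0.003, -0.009]
contact_force: [-14.9, -1.7, 9.2]
opening: -0.0001
grip_force: 7.3
```

Emit:
jog_arm(
  commands=[0.04,-0.002,0,0,0,0,0,0,0,0,0,0,0,0],
)

```text
t: 58.8
tool_pos: [0.6002, 0.2016, 0.0869]
tool_rot: [3.14, 0.004, -0.018]
contact_force: [-18.4, -1.7, 10.8]
opening: -0.0
grip_force: 8.9
```

```bash
python3 d.py
```

```text
[0.6002 0.2016 0.0869] [-18.3868  -1.7381  10.8493]
top front 372 U [0.6438 0.6661 0.6742] V [0.0067 0.0526 0.1164]
top cabedge 1814 U [0.6756 0.7035 0.7194] V [0.0437 0.1332 0.3228]
top knob 50 U [0.6444 0.6505 0.6574] V [-0.0431 -0.0359 -0.0286]
side front 70 U [0.6594 0.6666 0.6753] V [0.0037 0.0762 0.1179]
side front2 58 U [0.6593 0.6656 0.675 ] V [0.242  0.2842 0.3377]
side cabedge 663 U [0.6736 0.6956 0.7192] V [0.0447 0.1705 0.3237]
side knob 40 U [0.6437 0.6491 0.6576] V [-0.0444 -0.0381 -0.0305]
```

Emit:
jog_arm(
  commands=[-0.4,0.02,0,0,0,0,0,-0.5,0.02,0,0,0,0,0,0,0,-0.5,0,0,0,0,0,0,-0.6,0,0,0,0,0,0,-0.6,0,0,0,0,0,0,-0.6,0,0,0,0,0,0,-0.6,0,0,0,0,0.2,0.51,0,0,0,0,0,0.2,0.51,0,0,0,0,0,0.2,0.51,0,0,0,0,0,0.2,0.51,0,0,0,0,0,0.2,0.51,0,0,0,0,0,0.2,0.51,0,0,0,0,0,0.2,0.51,0,0,0,0,0,0.2,0.51,0,0,0,0,0,0,0,0,0,0,0,0,0,0,0,0,0,0,0],
)

```text
t: 61.02
tool_pos: [0.6468, -0.045, 0.261]
tool_rot: [-3.141, -0.003, -0.001]
contact_force: [0.5, 0.5, 0.4]
opening: -0.0001
grip_force: 0.0
```

```bash
python3 d.py
python3 - <<'E'
from h import *
im=eyes.get_image("wrist");save(im,"w4");P=pts(im)
U=P[...,:2]@[.9988,.0488];V=P[...,:2]@[-.0488,.9988];z=P[...,2]
m=(z>.158)&(z<.19)&(U<.67)&(U>.62)&(V>-.07)&(V<.03)
if m.sum():print("knob w",m.sum(),np.percentile(U[m],[2,50,98]),np.percentile(V[m],[2,50,98]),z[m].max())
E
```

```text
[ 0.6468 -0.045   0.261 ] [0.4805 0.5343 0.443 ]
top front 229 U [0.6429 0.6656 0.6751] V [0.005  0.03   0.1183]
top front2 281 U [0.66   0.6663 0.6734] V [0.2412 0.2896 0.3377]
top cabedge 2526 U [0.6749 0.6972 0.7191] V [0.0772 0.2012 0.325 ]
top knob 37 U [0.6437 0.6488 0.6548] V [-0.0429 -0.0351 -0.0286]
side front 68 U [0.6601 0.6656 0.6744] V [0.0025 0.0784 0.1172]
side front2 68 U [0.6589 0.6648 0.6755] V [0.2411 0.2901 0.3381]
side cabedge 606 U [0.6736 0.6939 0.7189] V [0.0438 0.1552 0.3224]
side knob 40 U [0.6437 0.6496 0.6572] V [-0.0455 -0.0387 -0.0315]
knob w 444 [0.64491437 0.65289937 0.65871662] [-0.04314552 -0.03693415 -0.02931353] 0.17757051552860495
```

View pics/w4.png

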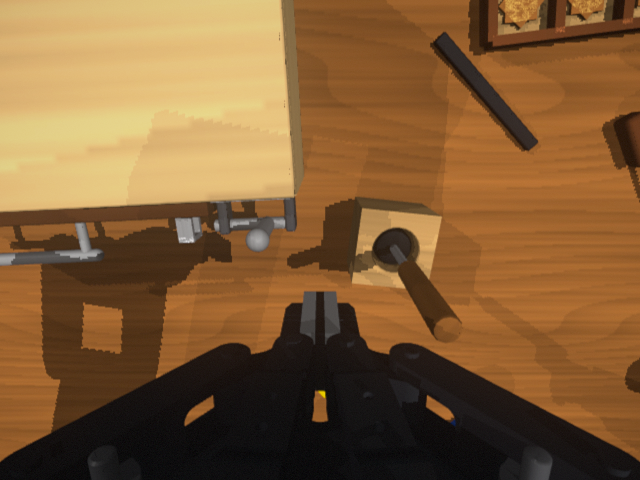

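The wrist view shows the bolt knob's ball at (258,240), the staple at (187,230), the brush upright at (420,290), and the fingers at (320,310) on the outer side of the knob. I'll lower the fingers, then push.

Emit:
jog_arm(
  commands=[0.11,0.02,0.3,0,0,0,0,0,0,0.5,0,0,0,0,0,0,0.5,0,0,0,0,0,0,0.35,0,0,0,0,0,0,0.15,0,0,0,0,0,0,0,0,0,0,0,0,-0.15,0,0,0,0,0,0,-0.15,0,0,0,0,0,-0.01,-0.12,0,0,0,0,0,-0.006,-0.12,0,0,0,0,0,-0.006,-0.12,0,0,0,0,0,0,0,0,0,0,0,0],
)

```text
t: 62.68
tool_pos: [0.6517, -0.0061, 0.1529]
tool_rot: [-3.141, -0.004, 0.001]
contact_force: [-0.2, -0.1, -0.0]
opening: -0.0002
grip_force: 0.0
```

Emit:
jog_arm(
  commands=[-0.006,-0.12,0,0,0,0,0,-0.006,-0.12,0,0,0,0,0,-0.003,-0.06,0,0,0,0,0,0,0,0,0,0,0,0],
)

```text
t: 63.18
tool_pos: [0.6509, 0.0117, 0.1528]
tool_rot: [-3.141, -0.003, 0.001]
contact_force: [-0.3, 0.7, -0.3]
opening: -0.0001
grip_force: 0.0
```

Emit:
jog_arm(
  commands=[-0.003,-0.06,0,0,0,0,0,-0.003,-0.05,0,0,0,0,0],
)

```text
t: 63.42
tool_pos: [0.6507, 0.0158, 0.1529]
tool_rot: [3.137, 0.003, -0.0]
contact_force: [0.2, -12.1, -0.2]
opening: 0.0002
grip_force: 5.8
```

```bash
python3 d.py | grep -v cabedge
```

```text
[0.6507 0.0158 0.1529] [  0.1715 -12.0752  -0.22  ]
top front 65 U [0.6415 0.6643 0.6736] V [0.0254 0.0714 0.0818]
top front2 282 U [0.66   0.6667 0.6737] V [0.2416 0.2916 0.3377]
side front 41 U [0.6562 0.6642 0.6753] V [0.0027 0.0157 0.1144]
side front2 64 U [0.6585 0.6651 0.6763] V [0.2438 0.2924 0.3395]
side knob 99 U [0.6393 0.6473 0.6607] V [-0.0317 -0.0258 -0.0098]
```

Emit:
jog_arm(
  commands=[-0.002,-0.05,0,0,0,0,0,0,0,0,0,0,0,0],
)

```text
t: 63.78
tool_pos: [0.6507, 0.0159, 0.153]
tool_rot: [3.132, 0.001, 0.0]
contact_force: [-0.0, -14.7, -0.4]
opening: 0.0002
grip_force: 7.5
```

Emit:
jog_arm(
  commands=[0,0.25,0,0,0,0,0,0,0.35,0,0,0,0,0,0,0,-0.5,0,0,0,0,0,0,-0.6,0,0,0,0,0,0,-0.6,0,0,0,0,-0.5,0,-0.3,0,0,0,0,-0.5,0,0,0,0,0,0,-0.5,0,0,0,0,0,0,0,0,0,0,0,0,0,0,0,0,0,0,0],
)

```text
$.commands: bad value
```

```bash
python3 d.py
python3 - <<'E'
from h import *
im=eyes.get_image("wrist");P=pts(im);save(im,"w5")
U=P[...,:2]@[.9988,.0488];V=P[...,:2]@[-.0488,.9988];z=P[...,2]
m=(z>.158)&(z<.19)&(U<.67)&(U>.62)&(V>-.07)&(V<.05)
if m.sum():print("knob w",m.sum(),np.percentile(V[m],[2,50,98]))
im=eyes.get_image("top");i=im["image"][150:330,60:380,::-1];cv2.imwrite("pics/fin.png",cv2.resize(i,None,fx=2.4,fy=2.4))
E
```

```text
[0.6507 0.0159 0.153 ] [ -0.0158 -14.7131  -0.3781]
top front 67 U [0.6417 0.665  0.6737] V [0.025  0.0717 0.0823]
top front2 275 U [0.66   0.6663 0.6742] V [0.242  0.2907 0.3373]
top cabedge 2048 U [0.6749 0.6968 0.7191] V [0.1286 0.2269 0.3254]
side front 43 U [0.6558 0.6638 0.6754] V [0.0004 0.0188 0.1189]
side front2 67 U [0.6584 0.6651 0.675 ] V [0.2408 0.2859 0.3374]
side cabedge 216 U [0.6733 0.691  0.7184] V [0.0413 0.1183 0.3233]
side knob 103 U [0.6394 0.6473 0.6611] V [-0.0313 -0.0242 -0.0103]
knob w 4005 [-0.02995275 -0.01308202  0.00895856]
```

View pics/w5.png

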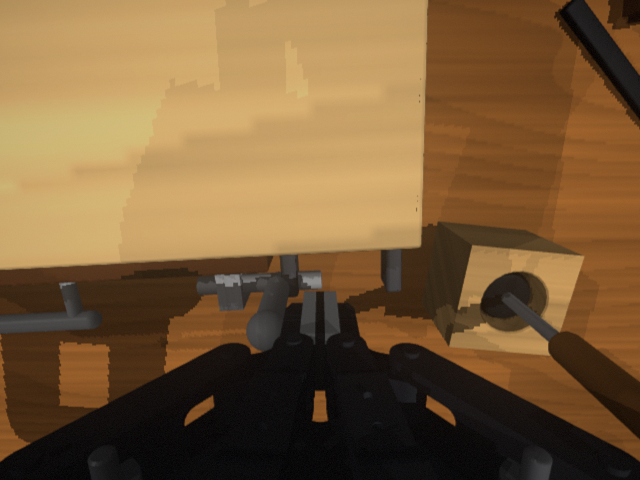

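The knob at (265,330) is across and the bolt passes through the staple at (230,290). The brush is still upright. My last move was refused (malformed row), so I'll withdraw again.

Emit:
jog_arm(
  commands=[0,0.25,0,0,0,0,0,0,0.25,0,0,0,0,0,0,0,-0.5,0,0,0,0,0,0,-0.6,0,0,0,0,0,0,-0.6,0,0,0,0,-0.5,0,-0.3,0,0,0,0,-0.5,0,0,0,0,0,0,-0.5,0,0,0,0,0,0,0,0,0,0,0,0,0,0,0,0,0,0,0],
)

```text
$.commands: bad value
```

Emit:
jog_arm(
  commands=[0,0.25,0,0,0,0,0,0,0.25,0,0,0,0,0,0,0,-0.5,0,0,0,0,0,0,-0.6,0,0,0,0,0,0,-0.6,0,0,0,0,-0.5,0,-0.3,0,0,0,0,-0.5,0,0,0,0,0,0,-0.5,0,0,0,0,0,0,0,0,0,0,0,0,0,0,0,0,0,0,0,0],
)

```text
t: 65.22
tool_pos: [0.561, -0.0096, 0.2732]
tool_rot: [-3.141, -0.003, -0.001]
contact_force: [-0.2, -0.3, -0.3]
opening: -0.0001
grip_force: 0.0
```

```bash
python3 d.py
python3 - <<'E'
from h import *
im=eyes.get_image("wrist");P=pts(im);save(im,"w6")
U=P[...,:2]@[.9988,.0488];V=P[...,:2]@[-.0488,.9988];z=P[...,2]
m=(z>.158)&(z<.19)&(U<.67)&(U>.62)&(V>-.07)&(V<.05)
if m.sum():print("knob w",m.sum(),np.percentile(V[m],[2,50,98]))
E
```

```text
[ 0.561  -0.0096  0.2732] [-0.1749 -0.3401 -0.3042]
top front2 278 U [0.6602 0.6666 0.6737] V [0.2422 0.2918 0.3374]
top cabedge 2469 U [0.675  0.6992 0.7192] V [0.0478 0.204  0.3251]
side front 68 U [0.6584 0.6668 0.6748] V [0.0009 0.0306 0.1161]
side front2 69 U [0.6585 0.6655 0.6766] V [0.2415 0.2911 0.3376]
side cabedge 664 U [0.674  0.6963 0.7189] V [0.0432 0.1684 0.3218]
side knob 37 U [0.6446 0.6504 0.6567] V [-0.0048  0.0015  0.0112]
knob w 529 [-0.00384587  0.00259936  0.01010917]
```

View pics/w6.png

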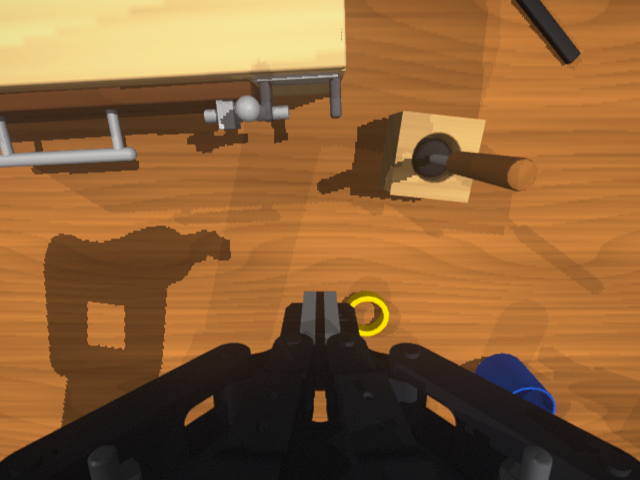

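The knob has travelled 39.6 mm in both views and the bolt is through the staple at (225,112). The drawer is shut and the brush is upright at (470,165). Handing in.

```bash
python3 -c "
from station import job
print(job.finish_job())"
```

```text
the job is handed in; nothing more can be done
None
```

The job is handed in: all three pots were scrubbed tallest to shortest and stood upright in the drawer, the brush is back in its stand, the drawer is shut, and the bolt measured 39.6 mm of its 40 mm travel against a firm stop; no verdict came back.

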